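# Load the gel cassette into the electrophoresis tank

## Task

Take the gel cassette out of the draining stand and slide it upright into the slot of the electrophoresis tank, pressing it down past the sprung contacts until it is fully home on the slot floor, then let go. The plates are glass, so do not force it, and leave the bottle, the beaker and the heating mantle where they stand.

Things in the scene. Friction and masses are not known exactly. Their poses are not given: they have to be found in the camera images.
- cassette: gel cassette, a flat slab: glass in a grey plastic frame, 100 mm wide (y), 8 mm thick (x), 120 mm high (z) in all; its top 25 mm is a grip rim 14 mm thick. Origin: centre of its bottom edge; z runs up the slab to the rim, x is its face normal. About 0.2 kg. It starts leaning in the stand. Either face may look either way in the slot
- stand: fixed steel draining stand, base 110 x 120 mm; origin: underside of base, z up. The cassette leans in it 0.35 rad from upright, rim towards the stand's -x, bottom edge on a ledge at (30, 0, 70) mm behind an 8 mm lip; a back plate 110 mm wide, 6 mm thick supports the lower 75 mm of its -x face. Pull it out along its own z
- tank: fixed electrophoresis tank: clear trough 130 (x) x 150 (y) mm, 60 mm high, covered by a white module with a flat deck (170 x 140 mm) and a slot along y. Origin: underside of the trough, z up. The module floats along the tank's x: at each start it is -18 to +18 mm off centre, held by about 40 N of friction; that offset is not reported: feel or look for it
- slot_floor (a point): point of the tank at x = y = 0, level with the slot's floor, 25 mm over the tank's underside (true slot centre: up to 18 mm away along the tank's x). The slot is 104 mm long (y, centred at y = 0), 10 mm wide (x) and 55 mm deep, with lead-in slopes at its -x edge (3 mm) and its ends (5 mm)
- deck (a point): point of the tank at x = y = 0, level with the deck, 80 mm over the tank's underside. The slot's +x wall rises past the deck as a grey backstop 18 mm high, 10 mm thick, 140 mm long; a slab slid over the deck in +x meets it exactly over the slot. Behind the backstop, 30 mm off, stand two steel posts 16 mm high
- contacts (a point): point of the tank at x = y = 0, level with two sprung steel bars in the slot's -x wall, 53 mm over the tank's underside, that press the slab against the +x wall. Pushing past them takes some 5 to 15 N; the cassette's weight is not enough. When home, the rim's underside is 40 mm above the deck
- bottle: glass reagent bottle with a cap, 70 mm diameter, 160 mm high; origin: centre of its underside. Leave alone
- beaker: glass beaker, 80 mm diameter, 100 mm high; origin: centre of its underside. Leave alone
- mantle: round white heating mantle, 230 mm diameter, 135 mm high; origin: centre of its underside. Leave alone
Mind the look-alikes: they are no part of the job. What is meant by the cassette is not yellow, and is the larger of those in its own colour.

How it is judged:
By the outcome, as a careful person would: the job done as asked, in the order asked, and still so for the second after the job is handed in, with the robot touching nothing.
It also fails if it takes over 48 s, if anything falls off the work surface, if the arm or the gripper's body presses on something with over 40 N, if the wrist force passes 120 N, or if a joint passes its speed limit or range.

## Robot

A 6-joint arm with a two-finger parallel gripper is mounted at the origin on the work surface. World frame = base frame: x ahead of the robot, y to its left, z up, the work surface at z = 0. Lengths are in mm, angles in rad, forces in N, time in s.
With the tool pointing down it reaches from about 400 to 925 mm from the base axis. Payload 12.5 kg.
Tool frame: the origin (TCP) lies at the centre of the arm's flange, where the gripper is bolted on; the fingertips stand 190 mm ahead of it and the grasp point (between the pads) lies env.grip_point_offset ahead of it (env.grip_point_offset is the distance from the TCP to the grasp point, in mm); z points along the fingers, x is the direction in which the jaws open and shut, and the axes are right-handed (so a half turn about z gives the same grasp; the last joint's range is limited). The gripper opens to 95 mm and grips with 3 to 60 N. Pads are 20 mm wide; open, the fingers measure 119 mm over their backs; the gripper's body (75 mm by 180 mm) begins 59 mm behind the grasp point.
Start: joints at [1.011, 0.491, 1.559, -0, 1.092, -0.106], TCP at [273.968, 561.753, 404.761] pointing down, gripper open.
Joint ranges: [-3.1, 3.1], [-0.84, 2.19], [0.05, 2.79], [-1.13, 4.28], [0.06, 2.93], [-2.69, 2.69]. Speed limits (rad/s): [2.22, 2.22, 2.79, 3.14, 3.14, 3.14].

## Interface

Orientations are given as [roll, pitch, yaw] about the fixed x, y, z axes, in that order (R = Rz(yaw) Ry(pitch) Rx(roll)).
In Python, from cell import state, read_camera, camera_model, job_done, env gives the robot as it stands.
- The arm moves only by the tool arm_command, never from a script. Its argument "steps" is a list of rows, each a list of 6 numbers: the shift along the tool's x, y, z in cm, then the turn, a rotation vector about the tool's x, y, z in degrees. In form: [[dx, dy, dz, rx, ry, rz], ...]. A call has 1 to 12 rows; each row is the pose to reach, as a shift and turn from the pose commanded when the call began, along the tool's axes at that moment; what a row does not reach only later rows make up. A row lasts 1/12 s, in which the tool goes at most 41.7 mm and 7.16 degrees, less where a joint would pass 70% of its speed; a pose out of reach is approached as far as the arm can. A call with a gripper value outside its range is refused whole. "jaw" is the finger opening in cm, from 0 to 9.51, set as the call begins (left out, the last holds). The fingers move at their own pace and stop on an object; the grip force is fixed at half the most. Time passes only in rows, so rows that repeat a pose let the fingers close. It gives the time, the measured TCP pose, the force and the opening at its end, in the units of the state.
- state(): the state, without advancing time (a new reading comes with each control period).
- read_camera(name): name is "scene" or "top" or "wrist"; returns the picture (420x560x3 uint8, red, green, blue); there is no depth.
- camera_model(name): a dict with "K" (3x3 intrinsics, pixels), "k1" (the pictures are not rectified: a ray, as slopes to the right and down, at radius r is drawn at 1 + k1 r^2 times it, then the intrinsics apply), "xyz" and "rotation" of the camera in the world. Camera axes: x right, y up, looking along -z (the intrinsics and any distortion apply to the point x, -y, -z); pixel columns grow to the right and rows downward; lengths in mm; the calibration is good to about 2 mm. A picture is of the moment at which its call begins: read the wrist's pose just before it. camera_model takes no time and is no camera call; for the wrist camera it gives the pose at the moment of the call.
- job_done(): hands the job in, once; it reports no verdict.
The state is a dict: "t": time; "joints": joint angles; "qvel": joint speeds; "tau": joint torques, N m; "eef_pos": TCP position; "tcp_rot": TCP orientation; "ft_force": force on the tool from outside, world axes, zero at the start; "moment": the same for the moment, N m; "opening": opening from 0.0 (shut) to 1.0 (fully open).
Only numpy, scipy, OpenCV 4.12 (cv2) and the standard library are available. Lean on these libraries where they do the work, as an engineer would, in place of code of your own. Each camera call takes 0.05 s, during which the arm holds its last target. There are 200 camera calls.

## Working session

There is one attempt and no reset: what is moved stays moved. The work goes in short steps, Python scripts to look and compute and a tool call to move; the robot and the scene stay as the last step left them, time stands still between calls to the robot, and variables do not carry over. Pictures are saved under pics/ and viewed, about 8 in all and at most 12, crops included, and the job is handed in when it is done.

Besides the shell and the picture viewer there is one more tool, called after "Emit:" by a JSON object that holds its "name" and its "arguments". arm_command: Moves the arm, as the interface text tells. Its arguments: {"type":"object","properties":{"steps":{"type":"array"},"jaw":{"type":"number"}},"required":["steps"]}

```bash
mkdir -p pics; ls; cat > h.py <<'E'
import numpy as np, cv2
from cell import state, read_camera, camera_model, job_done, env
from scipy.spatial.transform import Rotation as R
def snap(n,f):
    im=read_camera(n); cv2.imwrite('pics/'+f,im[:,:,::-1]); return im
def rot(m):
    r=np.array(m['rotation'],float)
    return r if r.shape==(3,3) else R.from_euler('xyz',r).as_matrix()
def ray(m,u,v):
    K=np.array(m['K']);d=np.array([(u-K[0,2])/K[0,0],(v-K[1,2])/K[1,1]]);s=d.copy()
    for _ in range(20): s=d/(1+m['k1']*(s@s))
    w=rot(m)@np.array([s[0],-s[1],-1]); return np.array(m['xyz'],float),w/np.linalg.norm(w)
def at(m,u,v,z):
    o,w=ray(m,u,v); return o+w*(z-o[2])/w[2]
def proj(m,P):
    p=(np.asarray(P,float)-np.array(m['xyz']))@rot(m); s=np.stack([p[...,0],-p[...,1]],-1)/-p[...,2:]
    s=s*(1+m['k1']*(s**2).sum(-1,keepdims=True)); K=np.array(m['K'])
    return s*[K[0,0],K[1,1]]+K[:2,2]
E
python3 - <<'E'
from h import *
print(state(),env.grip_point_offset)
for n in('scene','top','wrist'): print(n,camera_model(n))
a=snap('scene','s0.png');b=snap('top','t0.png')
E
```

```text
pics
{'t': 0.0, 'joints': array([ 1.01138910e+00,  4.91576905e-01,  1.55944690e+00,  3.13123450e-06,
        1.09168976e+00, -1.05596314e-01]), 'qvel': array([-0.00102276,  0.00011413, -0.00036004,  0.00145132,  0.00068314,
       -0.00058167]), 'tau': array([-1.86517187e-03, -6.12643075e+01, -2.58180499e+01,  6.91342587e-02,
        4.81123442e-02, -6.54783048e-05]), 'eef_pos': array([273.95865407, 561.7267324 , 404.15172795]), 'tcp_rot': array([-3.14147175e+00,  1.11437525e-03,  1.11698404e+00]), 'ft_force': array([-0.5343126 ,  0.7788165 ,  0.53442035]), 'moment': array([ 0.01963668, -0.01326043,  0.01726773]), 'opening': 0.9993037534201208} 171.3
scene {'K': array([[437.80661475,   0.        , 281.71578043],
       [  0.        , 437.80661475, 208.20161105],
       [  0.        ,   0.        ,   1.        ]]), 'k1': -0.06629282601302697, 'xyz': array([1124.01253984, -499.63151596, 1264.73503631]), 'rotation': array([0.55653174, 0.00745129, 0.85759286])}
top {'K': array([[382.09413143,   0.        , 284.26872138],
       [  0.        , 382.09413143, 208.2911566 ],
       [  0.        ,   0.        ,   1.        ]]), 'k1': -0.04851501512433189, 'xyz': array([ 459.12677046,  -33.23354828, 1026.18491652]), 'rotation': array([ 0.12232879, -0.00336754, -1.57700751])}
wrist {'K': array([[304.71098522,   0.        , 282.81715681],
       [  0.        , 304.71098522, 206.74549165],
       [  0.        ,   0.        ,   1.        ]]), 'k1': -0.06610244654033977, 'xyz': array([213.31602908, 591.53260163, 383.45265133]), 'rotation': array([-2.42900430e-01,  7.16676297e-04,  1.11664645e+00])}
```

View pics/s0.png

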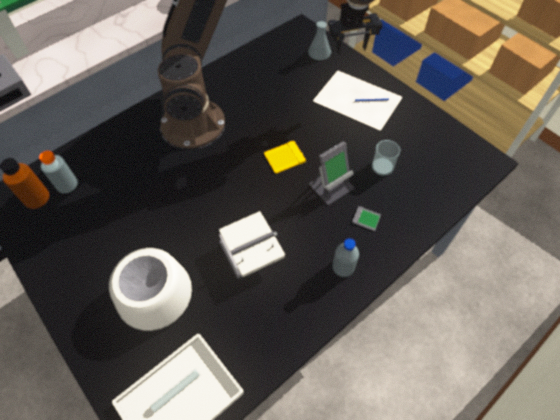

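View pics/t0.png

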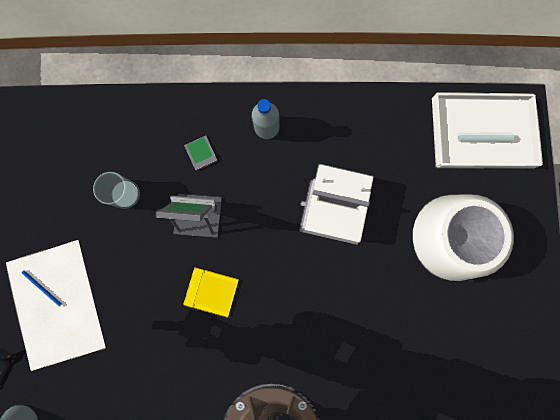

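Candidates:
- Grey-framed green slab leaning in the stand: scene (335,165), top (188,208).
- Smaller green slab lying flat: scene (368,218), top (200,152).
- Yellow slab: scene (285,157), top (211,292).

I choose the one in the stand. The tank is at scene (252,243), top (338,203). Next come close crops.

```bash
python3 - <<'E'
from h import *
s=cv2.imread('pics/s0.png');t=cv2.imread('pics/t0.png')
def c(im,x,y,w,h,k=7.5):
    o=cv2.resize(im[y:y+h,x:x+w],None,fx=k,fy=k,interpolation=cv2.INTER_CUBIC)
    o=np.clip(255*(o/255.)**.7,0,255).astype(np.uint8)
    for i in range(0,w,10):
        cv2.line(o,(int(i*k),0),(int(i*k),8),(0,255,255),1); cv2.putText(o,str(x+i),(int(i*k),20),0,.35,(0,255,255),1)
    for i in range(0,h,10):
        cv2.line(o,(0,int(i*k)),(8,int(i*k)),(0,255,255),1); cv2.putText(o,str(y+i),(10,int(i*k)+4),0,.35,(0,255,255),1)
    return o
cv2.imwrite('pics/c1.png',np.hstack([c(t,150,185,80,60,5),c(s,300,138,80,70,5)[:300]]))
cv2.imwrite('pics/c1.png',np.vstack([np.hstack([c(t,150,185,80,60,5),c(t,296,158,80,60,5)])[:, :800],np.hstack([c(s,300,142,80,60,5),c(s,212,210,80,60,5)])]))
E
```

```text
(no output)
```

View pics/c1.png

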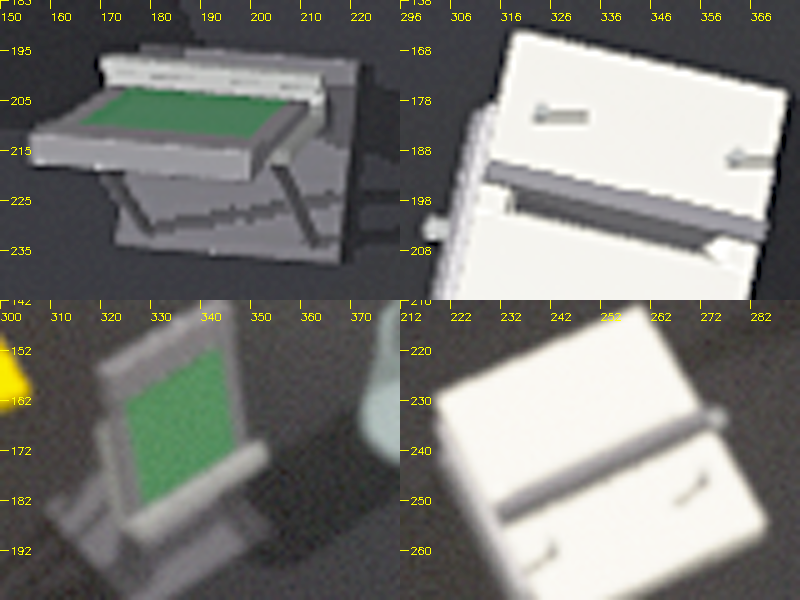

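```bash
cat > fit.py <<'E'
from h import *
from scipy.optimize import least_squares
T,S=camera_model('top'),camera_model('scene')
def pose(p,P): 
    P=np.array(P,float); return (R.from_euler('z',p[2]).as_matrix()@P.T).T+[p[0],p[1],0]
a=.35; xc=np.array([np.cos(a),0,np.sin(a)]); zc=np.array([-np.sin(a),0,np.cos(a)])
c=lambda x,y,z: np.array([30,0,70])+x*xc+y*np.array([0,1,0])+z*zc
def run(obs,p0):
    f=lambda p: np.concatenate([(proj(m,pose(p,P))-np.array(u)).ravel() for m,P,u in obs])
    r=least_squares(f,p0,loss='soft_l1'); print(r.x.round(3)); print(np.round(f(r.x).reshape(-1,2),1).tolist()); return r.x
if __name__=='__main__':
    print('stand')
    s=run([(T,[c(7,50,120),c(7,-50,120),c(-7,50,120),c(-7,-50,120)],[(157,212),(201,215.6),(156.4,217.4),(199.6,221)]),
     (S,[c(7,50,120),c(7,-50,120)],[(346,142.5),(321,157)])] ,[480,200,0])
    print('slot frame, backstop')
    b=[(5,70,98),(5,-70,98),(15,70,98),(15,-70,98)]
    t=run([(T,b,[(313.6,193.6),(369,205.6),(314,190),(369.2,202.4)])],[480,-100,-.2])
    print(at(T,319.2,164,80),at(T,373.4,176.4,80),at(T,305,235,80),at(T,360,243,80))
    print(proj(S,pose(t,b)).round(1).tolist())
    d=R.from_euler('z',t[2]).as_matrix()
E
python3 fit.py
```

```text
stand
[ 5.57181e+02  1.98241e+02 -9.00000e-02]
[[-0.9, -0.6], [-0.4, -0.4], [-0.3, 0.1], [0.8, 0.3], [-1.0, 0.2], [-0.5, 0.1]]
slot frame, backstop
[ 588.429 -175.653 -125.888]
[[-0.4, 0.1], [-0.1, 0.4], [0.1, -0.2], [0.5, -0.3]]
[ 688.02044386 -126.37943711   80.        ] [ 655.43166982 -263.19357351   80.        ] [508.53096637 -88.04002619  80.        ] [ 487.80526204 -224.01739571   80.        ]
[[271.0, 230.7], [229.1, 250.2], [272.5, 233.2], [230.5, 252.9]]
```

The crops confirm the choice: the stand holds the grey-framed green slab, with the rim's top edge at top pixels (157,212)–(201,216). The slot and backstop run from top pixel (313.6,193.6) to (369,205.6). The fit puts the stand at (557,198) with yaw -0.09, and the slot centre at (588,-176) with yaw -0.224.

```bash
cat > go.py <<'E'
from h import *
def rel(pos,Rt,cur=None):
    s=state(); R0=R.from_euler('xyz',s['tcp_rot']) if cur is None else cur[1]; p0=s['eef_pos'] if cur is None else cur[0]
    d=R0.inv().apply(np.array(pos)-p0)/10; r=np.degrees((R0.inv()*Rt).as_rotvec())
    print('step',d.round(2),r.round(2),'|d|',np.linalg.norm(d).round(2),np.linalg.norm(r).round(1)); 
def tool(yaw,lean): # lean 0.35 -> slab axes
    return R.from_euler('z',yaw)*R.from_euler('y',-lean)*R.from_euler('x',np.pi)
E
python3 - <<'E'
from go import *
from fit import pose,c
Rt=tool(-.09,.35); print(Rt.as_matrix().round(2))
g=pose([557.2,198.2,-.09],[c(0,0,108)])[0]
tcp=g-171.3*Rt.as_matrix()[:,2]; print(g,tcp)
rel(tcp-100*Rt.as_matrix()[:,2],Rt)
E
```

```text
[[ 0.94 -0.09  0.34]
 [-0.08 -1.   -0.03]
 [ 0.34  0.   -0.94]]
[550.19550107 198.83211253 171.45225299] [491.69483662 204.1114342  332.3667987 ]
step [-23.82  32.04  -2.19] [-12.07  17.6   68.42] |d| 39.98 71.7
```

Emit:
{"name": "arm_command", "arguments": {"steps": [[-23.8, 32.0, -2.2, -12.1, 17.6, 68.4], [-23.8, 32.0, -2.2, -12.1, 17.6, 68.4], [-23.8, 32.0, -2.2, -12.1, 17.6, 68.4], [-23.8, 32.0, -2.2, -12.1, 17.6, 68.4], [-23.8, 32.0, -2.2, -12.1, 17.6, 68.4], [-23.8, 32.0, -2.2, -12.1, 17.6, 68.4], [-23.8, 32.0, -2.2, -12.1, 17.6, 68.4], [-23.8, 32.0, -2.2, -12.1, 17.6, 68.4], [-23.8, 32.0, -2.2, -12.1, 17.6, 68.4], [-23.8, 32.0, -2.2, -12.1, 17.6, 68.4], [-23.8, 32.0, -2.2, -12.1, 17.6, 68.4], [-23.8, 32.0, -2.2, -12.1, 17.6, 68.4]], "jaw": 9.5}}

```text
t: 1.1
eef_pos: [457.6, 206.6, 426.6]
tcp_rot: [-3.141, -0.35, -0.092]
ft_force: [-0.2, 0.8, -0.6]
opening: 1.0
```

```bash
python3 - <<'E'
from go import *
from fit import pose,c
s=state();print(s['joints'].round(2),s['eef_pos'],s['tcp_rot'],s['t'])
m=camera_model('wrist'); im=snap('wrist','w1.png')
print(m['xyz'],m['rotation'])
pts=[c(x,y,120) for x in(7,-7) for y in(50,-50)]
print(proj(m,pose([557.2,198.2,-.09],pts)).round(1).tolist())
Rt=tool(-.09,.35); tcp=np.array([491.7,204.1,332.4]); rel(tcp,Rt)
E
```

```text
[ 0.31  0.26  1.88 -0.22  0.68  0.55] [457.59005574 206.55799107 426.6027549 ] [-3.14137815 -0.35021037 -0.09157022] 1.1
[470.25176863 273.16021548 407.12590027] [-0.24203411 -0.35087033 -0.09201522]
[[291.9, 153.8], [291.3, 272.1], [273.9, 153.8], [275.0, 272.1]]
step [ 0.03  0.02 10.03] [-0.02  0.01  0.04] |d| 10.03 0.0
```

View pics/w1.png

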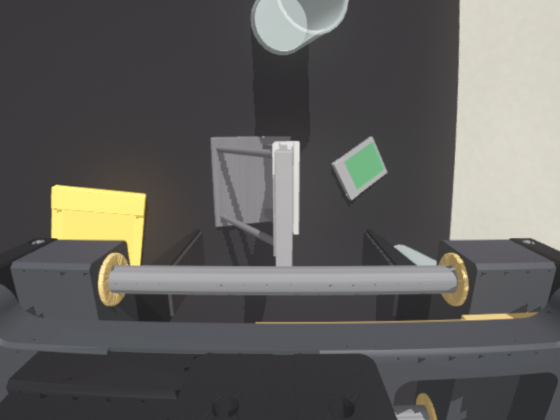

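The wrist view shows the rim as a light band at columns about 274–293, with its far end at row about 150. That is close to the predicted 274–292 and 154. I'll measure it more exactly with image code.

```bash
python3 - <<'E'
import cv2
im=cv2.imread('pics/w1.png')
g=im.mean(2).astype(int)
for r in(170,200,250): print(r,g[r,266:304].tolist())
print(g[136:166,283].tolist())
cv2.imwrite('pics/c2.png',cv2.resize(im[130:270,230:330],None,fx=5,fy=4,interpolation=2))
E
```

```text
170 [98, 99, 100, 100, 100, 109, 162, 206, 188, 173, 179, 180, 181, 181, 181, 181, 181, 181, 181, 182, 182, 182, 182, 182, 181, 180, 174, 188, 213, 221, 222, 220, 201, 144, 82, 71, 71, 70]
200 [99, 99, 98, 99, 101, 100, 108, 150, 158, 161, 174, 179, 180, 180, 180, 180, 180, 180, 180, 180, 179, 180, 180, 180, 181, 178, 171, 184, 208, 217, 218, 215, 183, 121, 76, 71, 71, 71]
250 [54, 53, 54, 54, 54, 54, 61, 105, 150, 155, 169, 177, 177, 177, 177, 177, 177, 178, 178, 178, 178, 178, 178, 178, 177, 161, 115, 74, 68, 67, 68, 68, 68, 68, 68, 69, 68, 68]
[77, 94, 96, 96, 111, 176, 216, 225, 210, 188, 181, 180, 180, 180, 181, 193, 190, 182, 182, 182, 182, 182, 182, 182, 181, 181, 181, 181, 181, 182]
```

View pics/c2.png

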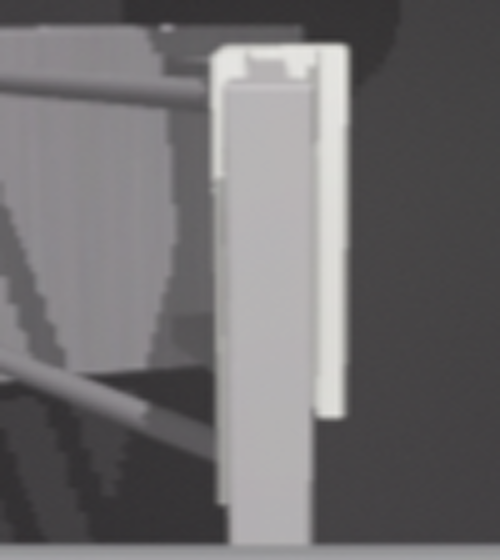

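The crop gives the rim at columns 276–292 and its far end at row 150.5. That is about 3 mm further along tool -y than predicted, and centred to within 1 mm across the jaws. Moving in and closing.

Emit:
{"name": "arm_command", "arguments": {"steps": [[0.1, -0.25, 3, 0, 0, 0], [0.1, -0.25, 6, 0, 0, 0], [0.1, -0.25, 8, 0, 0, 0], [0.1, -0.25, 9.5, 0, 0, 0], [0.1, -0.25, 10, 0, 0, 0], [0.1, -0.25, 10, 0, 0, 0]]}}

```text
t: 1.65
eef_pos: [492.4, 207.8, 332.0]
tcp_rot: [3.141, -0.348, -0.087]
ft_force: [0.2, -0.1, 0.3]
opening: 0.998
```

Emit:
{"name": "arm_command", "arguments": {"steps": [[0, 0, 0, 0, 0, 0], [0, 0, 0, 0, 0, 0], [0, 0, 0, 0, 0, 0], [0, 0, 0, 0, 0, 0], [0, 0, 0, 0, 0, 0], [0, 0, 0, 0, 0, 0], [0, 0, 0, 0, 0, 0], [0, 0, 0, 0, 0, 0], [0, 0, 0, 0, 0, 0], [0, 0, 0, 0, 0, 0], [0, 0, 0, 0, 0, 0], [0, 0, 0, 0, 0, 0]], "jaw": 0}}

```text
t: 2.65
eef_pos: [492.7, 206.9, 333.1]
tcp_rot: [-3.141, -0.351, -0.09]
ft_force: [-0.0, -1.2, -0.2]
opening: 0.216
```

Emit:
{"name": "arm_command", "arguments": {"steps": [[0, 0, 0, 0, 0, 0], [0, 0, 0, 0, 0, 0], [0, 0, 0, 0, 0, 0], [0, 0, 0, 0, 0, 0], [0, 0, 0, 0, 0, 0], [0, 0, 0, 0, 0, 0]]}}

```text
t: 3.15
eef_pos: [492.6, 206.9, 333.1]
tcp_rot: [-3.141, -0.351, -0.09]
ft_force: [-0.8, -0.5, -0.6]
opening: 0.148
```

Emit:
{"name": "arm_command", "arguments": {"steps": [[0, 0, -1, 0, 0, 0], [0, 0, -2, 0, 0, 0], [0, 0, -4, 0, 0, 0], [0, 0, -6, 0, 0, 0], [0, 0, -8, 0, 0, 0], [0, 0, -10, 0, 0, 0], [0, 0, -11, 0, 0, 0], [0, 0, -11, 0, 0, 0]]}}

```text
t: 3.82
eef_pos: [454.1, 210.3, 439.0]
tcp_rot: [-3.139, -0.354, -0.09]
ft_force: [0.2, -0.1, -2.6]
opening: 0.146
```

```bash
python3 - <<'E'
from go import *
s=state();print(s['eef_pos'],s['tcp_rot'],s['ft_force'],s['opening'],s['joints'].round(2))
# target: slab upright; bottom 108 below grasp => TCP z = bottom + 108+171.3 ; hover bottom 40 above deck(80)
u=np.array([588.4,-175.7]);yaw=-.224; ex=np.array([np.cos(yaw),np.sin(yaw)])
b=u-45*ex   # hover 45 mm on -x side of slot
rel([*b,140+279.3],tool(yaw,0))
E
```

```text
[454.12002857 210.34088313 439.01731149] [-3.13925072 -0.35438117 -0.09013519] [ 0.17309253 -0.07590356 -2.60244988] 0.14616077658010745 [ 0.32  0.25  1.87 -0.21  0.71  0.55]
step [10.93 36.65  6.06] [ -1.49 -20.27   7.61] |d| 38.73 21.7
```

Emit:
{"name": "arm_command", "arguments": {"steps": [[1, 3.5, 0, -0.15, -2, 0.8], [2, 7, 0.6, -0.3, -4, 1.5], [3, 10.5, 1.2, -0.45, -6, 2.3], [4, 14, 2, -0.6, -8, 3], [5, 17.5, 2.6, -0.75, -10, 3.8], [6, 21, 3.2, -0.9, -12, 4.6], [7, 24.5, 4, -1.05, -14, 5.3], [8, 28, 4.6, -1.2, -16, 6], [9, 31.5, 5.2, -1.35, -18, 6.8], [10.2, 34.5, 5.7, -1.45, -19.5, 7.3], [10.9, 36.6, 6.1, -1.5, -20.3, 7.6], [10.9, 36.6, 6.1, -1.5, -20.3, 7.6]]}}

```text
t: 4.82
eef_pos: [545.8, -169.2, 414.8]
tcp_rot: [3.139, 0.006, -0.228]
ft_force: [0.3, -0.0, -1.5]
opening: 0.147
```

```bash
python3 - <<'E'
from go import *
s=state();print(s['eef_pos'],s['tcp_rot'],s['ft_force'],s['opening'],s['joints'].round(2))
m=camera_model('wrist');w=snap('wrist','w2.png');t=camera_model('top');T=snap('top','t2.png');S=snap('scene','s2.png')
k=3
o=np.vstack([cv2.resize(T[150:250,285:385],(400,400),interpolation=2),]);p=cv2.resize(S[165:265,205:305],(400,400),interpolation=2)
cv2.imwrite('pics/v2.png',np.hstack([o,p])[:,:,::-1]); 
E
```

```text
[ 545.84082779 -169.15284616  414.75042225] [ 3.1386584   0.00588232 -0.22791509] [ 0.25108089 -0.01984256 -1.49569409] 0.14665386103178368 [-0.42  0.41  1.68 -0.    1.06 -0.19]
```

View pics/w2.png

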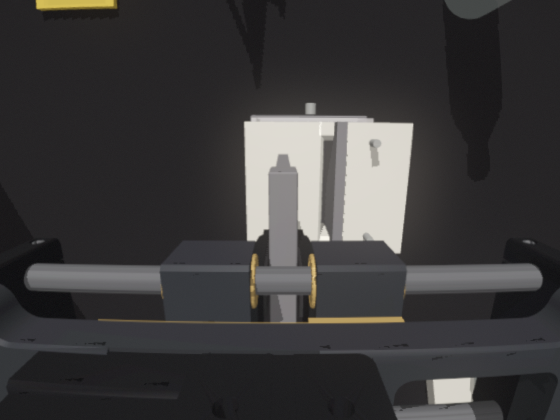

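View pics/v2.png

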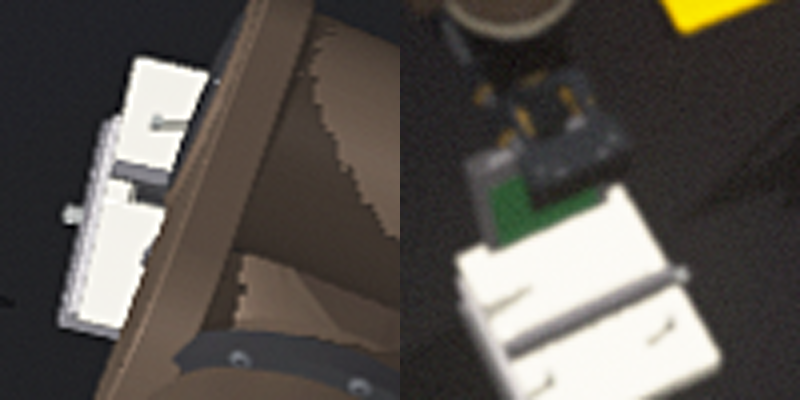

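The wrist view shows the slab held centrally, with its rim's far end at row about 170. The deck's far edge is at row 122 (columns 246–409), and the backstop is the grey band at columns 335–347. The scene view shows the slab upright above the -x half of the deck.

```bash
python3 - <<'E'
from h import *
w=cv2.imread('pics/w2.png')
o=cv2.resize(w[110:260,230:420],None,fx=4,fy=4,interpolation=2)
for i in range(0,190,10): cv2.putText(o,str(230+i),(i*4,10),0,.35,(0,255,255),1); cv2.line(o,(i*4,0),(i*4,6),(0,0,255),1)
for i in range(0,150,10): cv2.putText(o,str(110+i),(2,i*4+4),0,.35,(0,255,255),1)
cv2.imwrite('pics/c3.png',o)
m=camera_model('wrist'); print(m['xyz'])
E
```

```text
[559.33428742 -99.29445143 394.73195335]
```

View pics/c3.png

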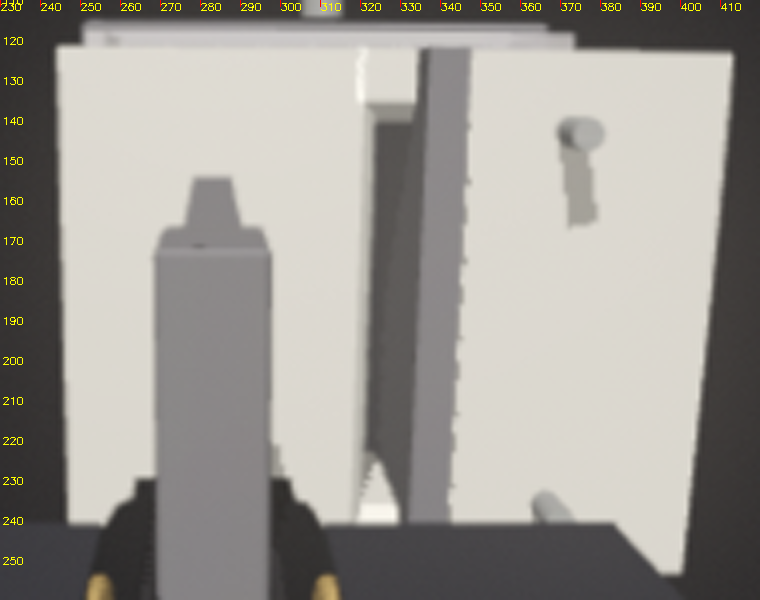

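```bash
python3 - <<'E'
from go import *
m=camera_model('wrist'); s=state(); p=s['eef_pos']; Rt=R.from_euler('xyz',s['tcp_rot'])
yaw=-.224; W=R.from_euler('z',-yaw)
loc=lambda P: (W.apply(np.asarray(P)-[588.4,-175.7,0])).round(1)
for n,u,v,z in [('deck far L',244,121.5,80),('deck far R',413,123,80),('wall far',335,122,80),('wall near',332,240,80),('bs +x far',347.7,122,98),('bs +x near',342.5,240,98),
  ('lead start',325,135.5,80),('slot end',328,140.5,75),('slot -x edge',320.5,190,80),('rim far L',268.7,172.5,255),('rim far R',297.5,172.5,255),('rim L2',269,258,255),('rim R2',297,258,255),('bottom far L',276.5,154.5,135.4),('bottom far R',288,154.5,135.4)]:
    print(n,loc(at(m,u,v,z)))
print('tcp',loc(p),'grip',loc(p+Rt.apply([0,0,171.3])),'bottom',loc(p+Rt.apply([0,0,279.3])))
print(s['tcp_rot'],[np.degrees((Rt.inv()*tool(yaw,0)).as_rotvec()).round(2)])
E
```

```text
deck far L [-85.6  77.6  80. ]
deck far R [84.9 76.9 80. ]
wall far [ 5.5 77.1 80. ]
wall near [  7.  -47.9  80. ]
bs +x far [14.6 76.7 98. ]
bs +x near [ 14.9 -41.3  98. ]
lead start [-4.2 63.8 80. ]
slot end [-0.3 58.7 75. ]
slot -x edge [-7.2  7.8 80. ]
rim far L [-52.5  49.5 255. ]
rim far R [-39.2  49.5 255. ]
rim L2 [-52.9   7.1 255. ]
rim R2 [-39.    7.1 255. ]
bottom far L [-51.9  48.8 135.4]
bottom far R [-42.2  48.8 135.4]
tcp [-44.8   0.6 415.6] grip [-45.7   0.3 244.3] bottom [-4.630e+01  1.000e-01  1.363e+02]
[ 3.13964243  0.0052765  -0.22468519] [array([ 0.11,  0.3 , -0.04])]
```

By the wrist camera, the slot lies about 7 mm further along +y than the slab, while the top camera says 0. To settle it I'll shift part way, lower the slab close to the deck, and compare the two at nearly the same height.

Emit:
{"name": "arm_command", "arguments": {"steps": [[0, -0.3, 1.5, 0, 0.3, 0], [0, -0.55, 3, 0, 0.3, 0], [0, -0.55, 4, 0, 0.3, 0], [0, -0.55, 4.5, 0, 0.3, 0], [0, -0.55, 4.5, 0, 0.3, 0], [0, -0.55, 4.5, 0, 0.3, 0]]}}

```text
t: 5.47
eef_pos: [546.1, -159.7, 371.8]
tcp_rot: [3.139, -0.001, -0.224]
ft_force: [-0.2, 0.2, -1.4]
opening: 0.148
```

```bash
python3 - <<'E'
from h import *
s=state();print(s['eef_pos'],s['tcp_rot'],s['ft_force'])
m=camera_model('wrist');w=snap('wrist','w3.png')
x0,y0=220,60
o=cv2.resize(w[y0:y0+150,x0:x0+190],None,fx=4,fy=4,interpolation=2)[:,:,::-1].copy()
for i in range(0,190,10): cv2.putText(o,str(x0+i),(i*4,10),0,.35,(0,0,255),1)
for i in range(0,150,10): cv2.putText(o,str(y0+i),(2,i*4+4),0,.35,(0,0,255),1)
cv2.imwrite('pics/c4.png',o)
E
```

```text
[ 546.12578717 -159.73020119  371.75173175] [ 3.13914445e+00 -1.44790117e-03 -2.23716933e-01] [-0.17555968  0.2182588  -1.37850617]
```

View pics/c4.png

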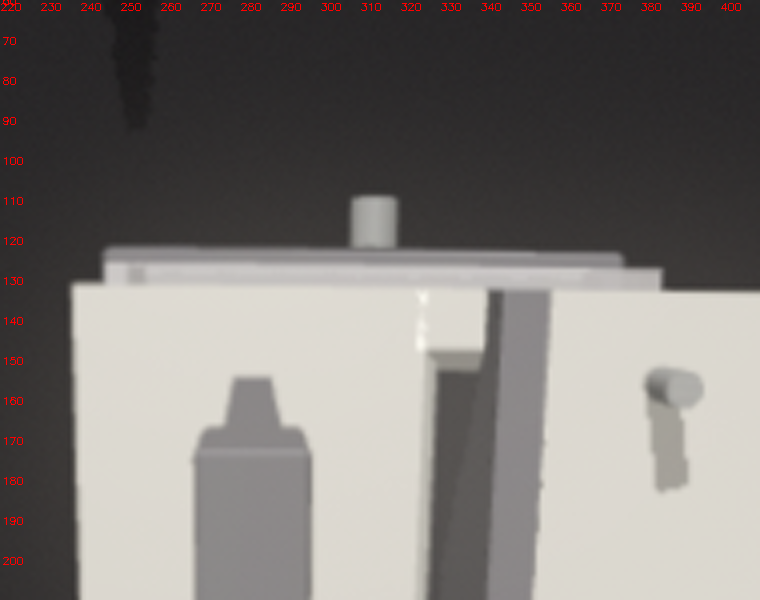

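The crop shows the slab's bottom far edge at row 154.3 (columns 278–288). The slot's lead-in starts at row 147.3, the slot end is at row 152.5, and the wall foot is at column 341.5.

```bash
python3 - <<'E'
from go import *
m=camera_model('wrist'); s=state(); p=s['eef_pos']; Rt=R.from_euler('xyz',s['tcp_rot'])
yaw=-.224; W=R.from_euler('z',-yaw)
loc=lambda P: (W.apply(np.asarray(P)-[588.4,-175.7,0])).round(1)
zb=p[2]-279.3
for n,u,v,z in [('deck far',238,131,80),('deck far R',390,132.5,80),('wall far',341.5,133,80),('wall near',341.5,207,80),('bs +x far',357.5,132,98),('lead start',335,147.3,80),('slot end',335,152.5,75),('slot -x edge',324.5,190,80),('rim far L',268.5,173.5,zb+120),('rim far R',297.5,173.5,zb+120),('bottom far L',278,154.3,zb),('bottom far R',288,154.3,zb)]:
    print(n,loc(at(m,u,v,z)))
print('tcp',loc(p),'bottom',loc(p+Rt.apply([0,0,279.3])),s['tcp_rot'])
E
```

```text
deck far [-83.2  73.5  80. ]
deck far R [49.5 72.6 80. ]
wall far [ 6.8 71.8 80. ]
wall near [ 9.7  5.4 80. ]
bs +x far [16.4 72.8 98. ]
lead start [ 1.5 59.5 80. ]
slot end [ 2.6 54.6 75. ]
slot -x edge [-6.6 21.3 80. ]
rim far L [-51.2  54.5 212.8]
rim far R [-38.   54.5 212.8]
bottom far L [-48.4  54.3  92.8]
bottom far R [-40.   54.3  92.8]
tcp [-44.7   6.  372.1] bottom [-44.1   5.3  92.8] [ 3.13899076e+00 -2.19373788e-03 -2.23904658e-01]
```

Emit:
{"name": "arm_command", "arguments": {"steps": [[1, 0.1, 0.2, 0.1, 0, 0], [2, 0.2, 0.5, 0.1, 0, 0], [3, 0.2, 0.5, 0.1, 0, 0], [3.7, 0.2, 0.5, 0.1, 0, 0], [4, 0.2, 0.5, 0.1, 0, 0], [4, 0.2, 0.5, 0.1, 0, 0], [4, 0.2, 0.5, 0.1, 0, 0], [4, 0.2, 0.5, 0.1, 0, 0]]}}

```text
t: 6.18
eef_pos: [584.4, -170.8, 366.5]
tcp_rot: [3.141, -0.001, -0.224]
ft_force: [-0.5, 0.2, -1.7]
opening: 0.145
```

Emit:
{"name": "arm_command", "arguments": {"steps": [[0.1, 0, 0, 0, 0, 0], [0.1, 0, 0, 0, 0, 0], [0.2, 0, 0, 0, 0, 0], [0.2, 0, 0, 0, 0, 0], [0.3, 0, 0, 0, 0, 0], [0.3, 0, 0, 0, 0, 0], [0.3, 0, 0, 0, 0, 0]]}}

```text
t: 6.77
eef_pos: [587.5, -171.6, 366.5]
tcp_rot: [3.141, -0.001, -0.224]
ft_force: [-0.3, 0.5, -0.6]
opening: 0.144
```

Emit:
{"name": "arm_command", "arguments": {"steps": [[0.1, 0, 0, 0, 0, 0], [0.1, 0, 0, 0, 0, 0], [0.2, 0, 0, 0, 0, 0], [0.2, 0, 0, 0, 0, 0], [0.2, 0, 0, 0, 0, 0]]}}

```text
t: 7.18
eef_pos: [589.5, -172.0, 366.5]
tcp_rot: [3.141, -0.001, -0.224]
ft_force: [-0.7, 0.1, -2.0]
opening: 0.146
```

Emit:
{"name": "arm_command", "arguments": {"steps": [[0.1, 0, 0, 0, 0, 0], [0.1, 0, 0, 0, 0, 0], [0.15, 0, 0, 0, 0, 0], [0.15, 0, 0, 0, 0, 0]]}}

```text
t: 7.52
eef_pos: [590.9, -172.3, 366.5]
tcp_rot: [3.141, -0.001, -0.224]
ft_force: [-1.3, 0.3, -1.5]
opening: 0.147
```

Emit:
{"name": "arm_command", "arguments": {"steps": [[0.1, 0, 0, 0, 0, 0], [0.1, 0, 0, 0, 0, 0], [0.15, 0, 0, 0, 0, 0], [0.15, 0, 0, 0, 0, 0]]}}

```text
t: 7.85
eef_pos: [592.1, -172.5, 366.4]
tcp_rot: [3.141, 0.001, -0.224]
ft_force: [-6.1, 1.6, 1.7]
opening: 0.143
```

Contact with the backstop shows as 6 N along -x with the TCP at about x = 592. I'll back off 1 mm and lower gently.

Emit:
{"name": "arm_command", "arguments": {"steps": [[-0.1, 0, 0, 0, 0, 0], [-0.1, 0, 0, 0, 0, 0], [-0.1, 0, 0.2, 0, 0, 0], [-0.1, 0, 0.4, 0, 0, 0], [-0.1, 0, 0.6, 0, 0, 0], [-0.1, 0, 0.8, 0, 0, 0], [-0.1, 0, 0.8, 0, 0, 0]]}}

```text
t: 8.43
eef_pos: [591.4, -172.5, 357.9]
tcp_rot: [3.141, -0.0, -0.224]
ft_force: [-3.5, -0.1, -3.7]
opening: 0.145
```

Emit:
{"name": "arm_command", "arguments": {"steps": [[0, 0, 0.1, 0, 0, 0], [0, 0, 0.2, 0, 0, 0], [0, 0, 0.3, 0, 0, 0], [0, 0, 0.3, 0, 0, 0]]}}

```text
t: 8.77
eef_pos: [591.3, -172.4, 355.3]
tcp_rot: [3.141, -0.001, -0.224]
ft_force: [-4.5, 0.2, -0.6]
opening: 0.146
```

The slab's bottom is at about z = 76, below the deck, with no vertical resistance, so it is in the slot. Carrying on down.

Emit:
{"name": "arm_command", "arguments": {"steps": [[-0.03, 0, 0.2, 0, 0, 0], [-0.03, 0, 0.4, 0, 0, 0], [-0.03, 0, 0.6, 0, 0, 0], [-0.03, 0, 0.8, 0, 0, 0], [-0.03, 0, 1.0, 0, 0, 0], [-0.03, 0, 1.0, 0, 0, 0]]}}

```text
t: 9.27
eef_pos: [591.1, -172.4, 345.0]
tcp_rot: [3.141, -0.001, -0.224]
ft_force: [-4.7, -0.1, -2.5]
opening: 0.143
```

Emit:
{"name": "arm_command", "arguments": {"steps": [[0, 0, 0.15, 0, 0, 0], [0, 0, 0.3, 0, 0, 0], [0, 0, 0.45, 0, 0, 0], [0, 0, 0.6, 0, 0, 0], [0, 0, 0.6, 0, 0, 0]]}}

```text
t: 9.68
eef_pos: [591.1, -172.4, 339.3]
tcp_rot: [3.141, -0.001, -0.224]
ft_force: [-5.0, -0.2, -2.5]
opening: 0.146
```

Bottom at z of about 60, with the contacts next at about 53–56. Pressing slowly.

Emit:
{"name": "arm_command", "arguments": {"steps": [[0, 0, 0.1, 0, 0, 0], [0, 0, 0.2, 0, 0, 0], [0, 0, 0.3, 0, 0, 0], [0, 0, 0.4, 0, 0, 0], [0, 0, 0.5, 0, 0, 0], [0, 0, 0.5, 0, 0, 0]]}}

```text
t: 10.18
eef_pos: [591.1, -172.3, 335.4]
tcp_rot: [3.141, -0.002, -0.224]
ft_force: [-7.0, 1.7, 8.0]
opening: 0.145
```

Emit:
{"name": "arm_command", "arguments": {"steps": [[0, 0, 0.1, 0, 0, 0], [0, 0, 0.2, 0, 0, 0], [0, 0, 0.3, 0, 0, 0], [0, 0, 0.4, 0, 0, 0], [0, 0, 0.5, 0, 0, 0], [0, 0, 0.5, 0, 0, 0]]}}

```text
t: 10.68
eef_pos: [591.1, -172.4, 330.1]
tcp_rot: [3.141, -0.002, -0.224]
ft_force: [-6.2, 1.6, 7.0]
opening: 0.144
```

Emit:
{"name": "arm_command", "arguments": {"steps": [[0, 0, 0.15, 0, 0, 0], [0, 0, 0.3, 0, 0, 0], [0, 0, 0.45, 0, 0, 0], [0, 0, 0.6, 0, 0, 0], [0, 0, 0.75, 0, 0, 0], [0, 0, 0.9, 0, 0, 0], [0, 0, 1.0, 0, 0, 0], [0, 0, 1.0, 0, 0, 0]]}}

```text
t: 11.35
eef_pos: [591.1, -172.4, 320.0]
tcp_rot: [3.141, -0.002, -0.225]
ft_force: [-7.3, 1.8, 6.1]
opening: 0.148
```

Emit:
{"name": "arm_command", "arguments": {"steps": [[0, 0, 0.15, 0, 0, 0], [0, 0, 0.3, 0, 0, 0], [0, 0, 0.45, 0, 0, 0], [0, 0, 0.6, 0, 0, 0], [0, 0, 0.75, 0, 0, 0], [0, 0, 0.9, 0, 0, 0], [0, 0, 1.0, 0, 0, 0], [0, 0, 1.0, 0, 0, 0]]}}

```text
t: 12.02
eef_pos: [591.0, -172.4, 310.0]
tcp_rot: [3.141, -0.002, -0.225]
ft_force: [-7.8, 1.7, 4.7]
opening: 0.147
```

Bottom at z of about 31. The last few mm in small steps until the floor is felt.

Emit:
{"name": "arm_command", "arguments": {"steps": [[0, 0, 0.1, 0, 0, 0], [0, 0, 0.2, 0, 0, 0], [0, 0, 0.3, 0, 0, 0], [0, 0, 0.4, 0, 0, 0], [0, 0, 0.4, 0, 0, 0]]}}

```text
t: 12.43
eef_pos: [591.0, -172.4, 306.1]
tcp_rot: [3.141, -0.002, -0.225]
ft_force: [-7.9, 1.1, 6.4]
opening: 0.147
```

Emit:
{"name": "arm_command", "arguments": {"steps": [[0, 0, 0.1, 0, 0, 0], [0, 0, 0.15, 0, 0, 0], [0, 0, 0.15, 0, 0, 0]]}}

```text
t: 12.68
eef_pos: [591.0, -172.4, 305.1]
tcp_rot: [3.141, -0.002, -0.225]
ft_force: [-8.9, 1.9, 11.4]
opening: 0.146
```

Emit:
{"name": "arm_command", "arguments": {"steps": [[0, 0, 0.1, 0, 0, 0], [0, 0, 0.1, 0, 0, 0], [0, 0, 0.1, 0, 0, 0]]}}

```text
t: 12.93
eef_pos: [590.9, -172.4, 305.0]
tcp_rot: [3.141, -0.002, -0.225]
ft_force: [-12.4, 1.8, 19.2]
opening: 0.146
```

Emit:
{"name": "arm_command", "arguments": {"steps": [[0, 0, 0.05, 0, 0, 0], [0, 0, 0.1, 0, 0, 0], [0, 0, 0.1, 0, 0, 0]]}}

```text
t: 13.18
eef_pos: [590.8, -172.4, 305.0]
tcp_rot: [3.14, -0.003, -0.224]
ft_force: [-15.6, 3.4, 28.6]
opening: 0.147
```

There is a firm stop at TCP z = 305.0 (expected about 304.3): two more mm of command only raised the force. The slab is on the floor. I'll unload, open and retreat.

Emit:
{"name": "arm_command", "arguments": {"steps": [[-0.08, 0, -0.1, 0, 0, 0], [-0.15, 0, -0.2, 0, 0, 0], [-0.15, 0, -0.2, 0, 0, 0]]}}

```text
t: 13.43
eef_pos: [590.2, -172.3, 305.0]
tcp_rot: [3.14, -0.005, -0.224]
ft_force: [-2.0, 0.3, 8.4]
opening: 0.146
```

Emit:
{"name": "arm_command", "arguments": {"steps": [[0, 0, 0, 0, 0, 0], [0, 0, 0, 0, 0, 0], [0, 0, 0, 0, 0, 0], [0, 0, 0, 0, 0, 0], [0, 0, 0, 0, 0, 0], [0, 0, 0, 0, 0, 0], [0, 0, 0, 0, 0, 0], [0, 0, 0, 0, 0, 0], [0, 0, 0, 0, 0, 0], [0, 0, 0, 0, 0, 0]], "jaw": 6}}

```text
t: 14.27
eef_pos: [589.7, -172.1, 304.1]
tcp_rot: [3.141, -0.001, -0.224]
ft_force: [0.1, 0.1, 0.3]
opening: 0.629
```

Emit:
{"name": "arm_command", "arguments": {"steps": [[0, 0, -1, 0, 0, 0], [0, 0, -2, 0, 0, 0], [0, 0, -4, 0, 0, 0], [0, 0, -7, 0, 0, 0], [0, 0, -10, 0, 0, 0], [0, 0, -12, 0, 0, 0], [0, 0, -12, 0, 0, 0]]}}

```text
t: 14.85
eef_pos: [589.5, -171.9, 429.9]
tcp_rot: [3.14, -0.009, -0.224]
ft_force: [0.4, 0.2, 0.3]
opening: 0.628
```

```bash
python3 - <<'E'
from h import *
s=state();print(s['eef_pos'],s['tcp_rot'],s['ft_force'],s['t'],s['opening'])
m=camera_model('wrist');w=snap('wrist','w5.png');S=snap('scene','s5.png')
a=cv2.resize(w[60:260,200:400],(400,400),interpolation=2);b=cv2.resize(S[170:280,200:310],(400,400),interpolation=2)
cv2.imwrite('pics/v5.png',np.hstack([a,b])[:,:,::-1])
from fit import pose
for z in(145,150,155):print(z,proj(camera_model('scene'),pose([590,-174,-.224],[(x,y,z) for x in(7,-7) for y in(50,-50)])).round(1).tolist(),proj(m,pose([590,-174,-.224],[(x,50,z) for x in(7,-7)])).round(1).tolist())
E
```

```text
[ 589.54752165 -171.87793363  429.87994805] [ 3.13963509 -0.00933318 -0.22413715] [0.42234947 0.24823695 0.27915397] 14.85 0.6282452284451233
145 [[265.6, 226.3], [234.7, 240.6], [263.5, 222.7], [232.7, 236.8]] [[289.2, 154.2], [272.9, 154.2]]
150 [[265.5, 225.5], [234.5, 239.8], [263.4, 221.8], [232.5, 236.0]] [[289.4, 154.7], [272.8, 154.7]]
155 [[265.5, 224.6], [234.4, 239.0], [263.3, 221.0], [232.3, 235.2]] [[289.6, 155.1], [272.6, 155.1]]
```

View pics/v5.png

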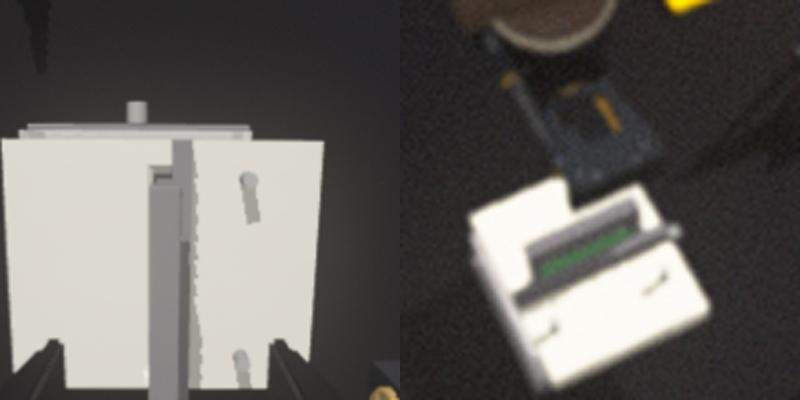

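The pictures show the cassette upright and free in the slot. Its rim corners in the scene view, about (235,238) and (265,226), match the prediction for the home height.

```bash
python3 -c "
from h import *
print(job_done(), state()['t'])"
```

```text
the job is handed in; nothing more can be done
the job is handed in; nothing more can be done
```

The gel cassette is in the tank slot, standing upright on the slot floor. The gripper let go and drew up 125 mm clear, and the job was handed in at about 15 s of the 48 s allowed. I took the cassette by its rim, pulled it out along its own axis and slid it over the deck until it touched the backstop (about 6 N). I then pressed it past the contacts, where the vertical force read 5–8 N.

**Last checks that agreed:**
- The slab met a firm stop with the TCP (tool centre) at z = 305.0 mm. I expected about 304.3 mm for fully home.
- The highest force I read at the stop was about 33 N in all, well under the 120 N wrist limit.
- After release the measured force was about 0.5 N. The last pictures show the slab upright, with the rim within a pixel or two of where it should sit when home.
- The planned paths stayed clear of the bottle, beaker and heating mantle. I did not compare their positions before and after.

**Checks that disagreed:**
- The wrist camera first put the slot about 7 mm further along its length than the top camera did. I think the arm was still settling when that picture was taken.
- A second look close to the deck put it 2.5–3 mm along, so I corrected to that, and the slab entered without resistance.

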